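# Free the ratchet lift with the release rod and let the sample down

## Robot

A 6-joint arm with a two-finger parallel gripper is mounted at the origin on a cart in front of the work surface, level with it; the furniture and walls round the work are solid. World frame = base frame: x ahead of the robot, y to its left, z up, the work surface at z = 0. Lengths are in m, angles in rad, forces in N, time in s.
With the tool pointing down it reaches from about 0.35 to 0.975 m from the base axis. Payload 4.9 kg.
Tool frame: the origin (TCP) lies midway between the tips of the shut fingers; the grasp point (between the pads) lies 19 mm behind it; z points along the fingers, y is the line along which they close (so a half turn about z gives the same grasp; the last joint's range is limited). The gripper opens to 85 mm and grips with 20 to 120 N. Pads are 22 mm wide; open, the fingers measure 114 mm over their backs; the gripper's body (76 mm by 85 mm) begins 54 mm behind the grasp point. The pads swing forward as they close: fully open they stand 13 mm farther back than shut.
Start: joints at [-1.358, 0.053, 1.613, -0, 1.476, -0.119], TCP at [0.204, -0.591, 0.231] pointing down, gripper open.
Joint ranges: [-3.01, 3.01], [-1.01, 2.22], [0.06, 2.58], [-1.02, 4.17], [0.09, 2.62], [-3.14, 3.14]. Speed limits (rad/s): [2.57, 2.57, 3.14, 3.14, 3.14, 3.14].

## Interface

Orientations are given as a unit quaternion [w, x, y, z].
In Python, from plant import * gives the robot as it stands.
- The arm moves only by the tool jog_arm, never from a script. Its argument "targets" is a list of rows, each a list of 3 entries, a list of its own where there are three numbers: the shift along the tool's x, y, z in units of 25 mm (1.0 is 25 mm), then the turn, a rotation vector about the tool's x, y, z in units of 8 degrees (1.0 is 8 degrees), then the opening in per cent of the stroke, from 0 (shut) to 100 (fully open). A call has 1 to 8 rows; each row is the pose to reach, as a shift and turn from the pose commanded when the call began, along the tool's axes at that moment; what a row does not reach only later rows make up. A row lasts 1/8 s, in which the tool goes at most 62.5 mm and 10.7 degrees, less where a joint would pass 70% of its speed; a pose out of reach is approached as far as the arm can. A call with a gripper value outside its range is refused whole. The fingers move at their own pace and stop on an object; the grip force is fixed at half the most. Time passes only in rows, so rows that repeat a pose let the fingers close. It gives the time, the measured TCP pose, the force, the opening and the grip force at its end, in the units of the state.
- state(): the state, without advancing time (a new reading comes with each control period).
- grab_frame(name): name is "scene" or "top" or "wrist"; returns (picture, depth): 420x560x3 uint8, red, green, blue; 420x560 float32, m along the optical axis (not along the pixel's ray), 0 where there is no reading.
- camera_params(name): a dict with "fovy" (degrees; the focal length in pixels is half the picture's height over the tangent of half this angle, whatever the lens; pixels are square), "cx", "cy" (the principal point, pixels), "rvec" (rotation vector, rad) and "tvec" (3), from world to camera coordinates, as OpenCV has them; the wrist camera has in their place "hand_eye" (4x4, takes a point from camera to tool coordinates, whose origin is the TCP and whose axes are the flange's). Camera axes: x right, y down, z forward; pixel columns grow to the right and rows downward; lengths in m; the calibration is good to about 2 mm. A picture is of the moment at which its call begins: read the wrist's pose just before it. camera_params takes no time and is no camera call.
- job_done(): hands the job in; it is judged then, once.
The state is a dict: "time": time; "joint_pos": joint angles; "joint_vel": joint speeds; "joint_efforts": joint torques, N m; "tool_pos": TCP position; "tool_rot": TCP orientation; "contact_force": force on the tool from outside, world axes, zero at the start; "ft_torque": the same for the moment, N m; "gripper_width": opening from 0.0 (shut) to 1.0 (fully open); "grasp_force": force on a finger pad.
Only numpy, scipy, OpenCV 4.12 (cv2) and the standard library are available. Lean on these libraries where they do the work, as an engineer would, in place of code of your own. Each camera call takes 0.05 s, during which the arm holds its last target. There are 200 camera calls.

## Task

The small ratchet lift holds the sample cup up. Pick up the release rod, flick its tip up under the catch's cross-bar and keep the catch lifted until the platform has sunk all the way down with the cup still standing on it; then let the catch drop back and lay the rod down flat on the bare worktop. Lift the catch with the rod only, never with the fingers.

Things in the scene. Friction and masses are not known exactly. Their poses are not given: they have to be found in the camera images.
- release_rod: Release rod lying on the worktop, 150 mm long, 70 g: black flat-sided handle 60 long x 16 wide x 24 high (mm), round 8 mm steel shaft out of its front end. Origin: centre of the handle's underside. x: along the rod to the tip (shaft from x = 30 to 120 mm, its centre line 12 mm above the underside); z up. Grip the handle across its 16 mm, 30 N or more.
- catch: Dark steel ratchet catch. Origin on its pivot, 105 mm above the worktop; at rest x is level, pointing into the lift, z up. Its tail ends in a cross-bar (8 mm thick, 50 mm long along y) centred at x = -64, z = -12 mm, over bare worktop (base plate begins at x = -27 mm). A 1 to 3 N push up tips it about y; it frees the platform from 0.25 rad (bar up 16 mm), stops at 0.75 (45 mm), springs back when let go.
- platform (a joint): How far the lift's platform has sunk, in m: 0 at the start, 0.05 all the way down. It sinks by its own weight, damped, about 20 to 30 mm/s while the catch is lifted; let go early, the catch stops it at the next tooth (12 mm apart). The lift (grey base plate 124 x 140 mm, bracket in front, toothed bar, platform 82 x 116 mm) is fixed to the worktop.
- sample_cup: Specimen cup with a red screw lid, 66 mm wide and 69 mm high, standing on the lift's platform (platform's top 135 mm above the worktop at the start, 85 mm when down). Origin: centre of its underside, z axis up.
There are look-alikes about, which are no part of the job. Of the things like the release_rod, leave any that is yellow; of the rest the smaller one is meant.

How it is judged:
On the way, in this order (a step that is already met when the one before it is completed fails the run):
1. the rod lifts the catch by its cross-bar clear of the teeth (angle between catch's own x axis and vertical above 1.7708 rad and contact force between release_rod and catch above 0.2 N), for 0.1 s.
2. the platform has sunk all the way down (value of joint platform above 0.045 m), for 0.2 s.
At the end, for the whole second after the job is handed in: The platform is down (sunk at least 45 of its 50 mm), the catch has dropped back (within 0.12 rad of rest), the cup stands upright (within 10 degrees) at rest on the lowered platform, and the rod lies at rest flat on the worktop (origin under 11 mm high) (value of joint platform above 0.045 m and angle between catch's own x axis and vertical below 1.6908 rad and angle between sample_cup's own z axis and vertical below 0.17 rad and height (world z) of sample_cup between 0.075 and 0.097 m and linear speed of each of sample_cup, release_rod below 0.02 m/s and height (world z) of release_rod below 0.011 m); the robot touches nothing.
It fails at once if the fingers push the catch (over 1 N) (contact force between the fingers and catch above 1 N).
It fails at once if the sample cup is tipped by more than 25 degrees (angle between sample_cup's own z axis and vertical above 0.44 rad).
It also fails if it takes over 51 s, if anything falls off the work surface, if the arm or the gripper's body presses on something with over 40 N, if the wrist force passes 120 N, or if a joint passes its speed limit or range.

## Working session

There is one attempt and no reset: what is moved stays moved. The work goes in short steps, Python scripts to look and compute and a tool call to move; the robot and the scene stay as the last step left them, time stands still between calls to the robot, and variables do not carry over. Pictures are saved under pics/ and viewed, at most 10 in all, crops included, and the job is handed in when it is done.

Besides the shell and the picture viewer there is one more tool, called as a command line: name --argument value ..., lists and objects as JSON in quotes. jog_arm: Moves the arm, as the interface text tells. Its arguments: {"type":"object","properties":{"targets":{"type":"array"}},"required":["targets"]}

```bash
mkdir -p pics; ls; python3 - <<'E'
from plant import *
import cv2,numpy as np
s=state();print(s['time'],s['tool_pos'],s['tool_rot'],s['gripper_width'])
for n in ("scene","top"):
    im,d=grab_frame(n);cv2.imwrite(f"pics/{n}0.png",im[:,:,::-1]);np.savez(f"{n}0.npz",im=im,d=d);print(n,camera_params(n))
print(camera_params("wrist"))
E
```

```text
pics
0.0 [ 0.2034698  -0.59028843  0.23005216] [-1.04270038e-03  9.86268979e-01  1.65143612e-01 -2.70142003e-05] 1.0053859903543654
scene {'fovy': 56.075993734219125, 'cx': 278.7726284565348, 'cy': 206.93177410552656, 'rvec': array([ 2.33902195, -0.63297951,  0.22678559]), 'tvec': array([-0.62410503,  0.10491437,  1.21178294])}
top {'fovy': 44.01115307669077, 'cx': 287.30725350552586, 'cy': 205.64564112009302, 'rvec': array([ 2.12269221, -2.17051966,  0.15639286]), 'tvec': array([-0.28450068,  0.60362553,  1.56474248])}
{'fovy': 70.4611333486477, 'cx': 281.7975496804547, 'cy': 204.51104572150925, 'hand_eye': array([[-4.00300791e-04, -9.54926021e-01, -2.96843618e-01,
         7.61061227e-02],
       [ 9.99999857e-01, -4.87145870e-04,  2.18591643e-04,
         7.43698244e-04],
       [-3.53344990e-04, -2.96843488e-01,  9.54926080e-01,
        -1.42321287e-01],
       [ 0.00000000e+00,  0.00000000e+00,  0.00000000e+00,
         1.00000000e+00]])}
```

View pics/scene0.png

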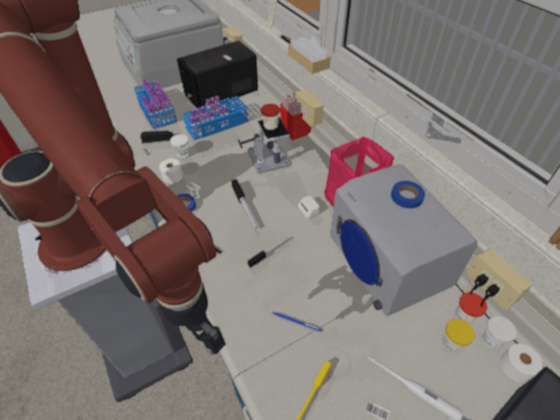

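View pics/top0.png

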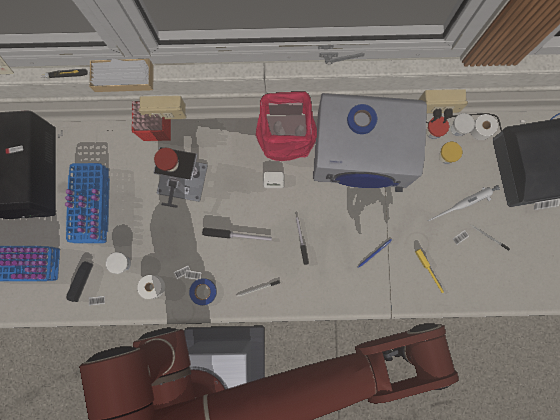

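The scene view shows the lift at about (265,150) and black-handled rods at (243,205) (larger) and (268,250) (smaller). In the top view, the lift is at (182,180), the larger rod at (237,234) and the smaller at (303,238), handle at (305,255). Next I'll measure both rods and the lift.

```bash
cat > h.py <<'E'
import cv2,numpy as np
from plant import *
from scipy.spatial.transform import Rotation as R
def pose(n,s=None):
    p=camera_params(n); f=210/np.tan(np.radians(p['fovy']/2)); K=np.array([[f,0,p['cx']],[0,f,p['cy']],[0,0,1]])
    if n=='wrist':
        q=np.array(s['tool_rot']);T=np.eye(4);T[:3,:3]=R.from_quat(q[[1,2,3,0]]).as_matrix();T[:3,3]=s['tool_pos']
        C=T@p['hand_eye'];return K,C[:3,:3],C[:3,3]
    r=cv2.Rodrigues(p['rvec'])[0];return K,r.T,-r.T@p['tvec']
def cast(n,uv,z,s=None):
    K,r,c=pose(n,s);uv=np.atleast_2d(uv).astype(float);d=(r@np.linalg.inv(K)@np.c_[uv,np.ones(len(uv))].T).T
    return c+d*((z-c[2])/d[:,2])[:,None]
def cloud(n,d,s=None):
    K,r,c=pose(n,s);v,u=np.mgrid[:d.shape[0],:d.shape[1]]
    P=np.stack([(u-K[0,2])/K[0,0]*d,(v-K[1,2])/K[1,1]*d,d],-1);return P@r.T+c
E
python3 - <<'E'
from h import *
z=np.load('top0.npz');im,d=z['im'],z['d'];P=cloud('top',d)
g=im.max(2)
print('px size mm',np.linalg.norm(cast('top',[[300,230]],0)-cast('top',[[301,230]],0)))
for nm,(u0,v0,u1,v1) in dict(big=(198,222,280,245),small=(292,208,312,268)).items():
    m=np.zeros(g.shape,np.uint8);m[v0:v1,u0:u1]=(g[v0:v1,u0:u1]<60)
    c=max(cv2.findContours(m,0,1)[0],key=cv2.contourArea);r=cv2.minAreaRect(c);print(nm,r,cast('top',[r[0]],.024)[0],[np.round(x,3) for x in cast('top',cv2.boxPoints(r),.024)])
z=np.load('top0.npz')
for u,v in [(303,250),(215,233),(167,158),(168,190),(170,200),(195,185),(180,170),(160,180)]:print((u,v),P[v,u].round(3),im[v,u])
a=cv2.resize(im[130:280,135:335],None,fx=4,fy=4,interpolation=2);cv2.imwrite('pics/topc.png',a[:,:,::-1])
z=np.load('scene0.npz');im=z['im'];a=cv2.resize(im[90:280,170:330],None,fx=3.1,fy=3.1,interpolation=2);cv2.imwrite('pics/scec.png',a[:,:,::-1])
E
```

```text
px size mm 0.003158368515512469
big ((215.69178771972656, 232.67808532714844), (27.375072479248047, 7.275592803955078), 6.009006023406982) [ 0.52002722 -0.07335868  0.024     ] [array([ 0.514, -0.03 ,  0.024]), array([ 0.537, -0.032,  0.024]), array([ 0.526, -0.117,  0.024]), array([ 0.503, -0.114,  0.024])]
small ((305.5, 262.0), (2.0, 3.0), 90.0) [ 0.42312062 -0.35012516  0.024     ] [array([ 0.426, -0.346,  0.024]), array([ 0.426, -0.355,  0.024]), array([ 0.42 , -0.355,  0.024]), array([ 0.42 , -0.345,  0.024])]
(303, 250) [ 0.46  -0.343  0.025] [63 61 60]
(215, 233) [ 0.518 -0.073  0.034] [60 58 56]
(167, 158) [0.718 0.039 0.202] [117  59  54]
(168, 190) [0.66  0.079 0.011] [97 96 98]
(170, 200) [0.614 0.052 0.101] [63 61 63]
(195, 185) [ 0.675 -0.006  0.008] [118 118 121]
(180, 170) [0.698 0.017 0.13 ] [51 48 46]
(160, 180) [0.694 0.106 0.006] [87 86 88]
```

View pics/topc.png

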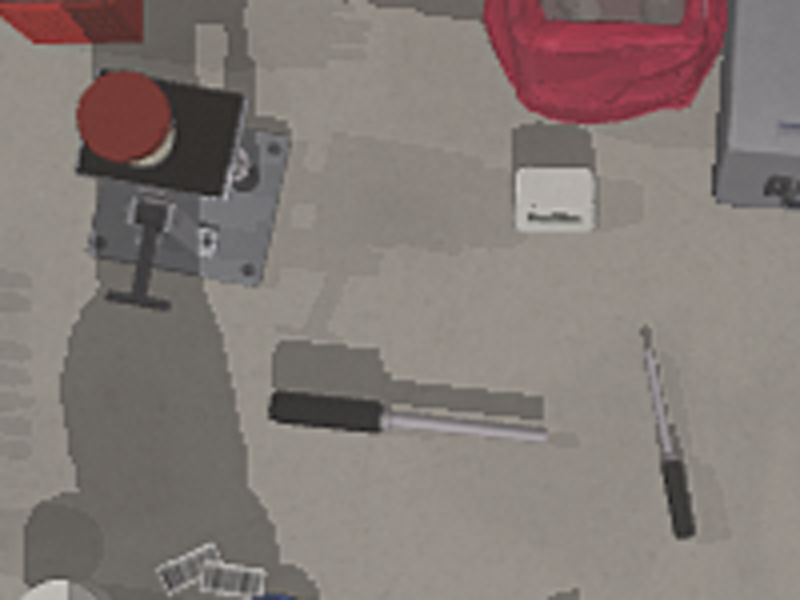

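View pics/scec.png

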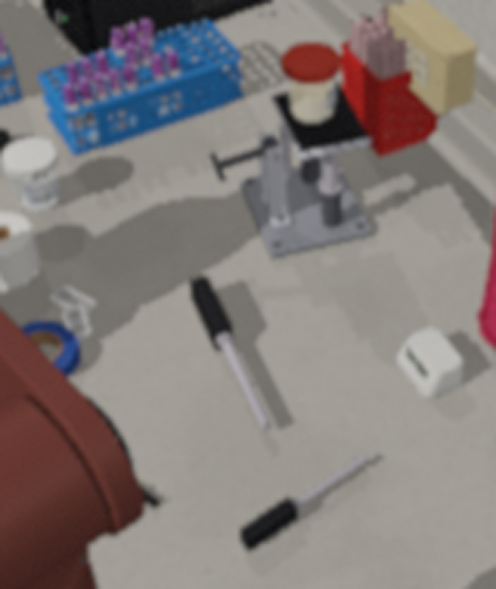

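The top crop shows the cross-bar at crop (138,299), running from (107,295) to (170,305), with the catch arm up to about (150,210). The smaller rod has its handle at (678,497) and tip at (646,328). The larger one is 34 mm high, the smaller about 25 mm, so the smaller is the release rod. The scene crop agrees with this.

```bash
cat >> h.py <<'E'
def rot(s):
    q=np.array(s['tool_rot']);return R.from_quat(q[[1,2,3,0]])
def down(yaw):  # tool down, tool x along yaw
    c,s_=np.cos(yaw),np.sin(yaw);return R.from_matrix(np.array([[c,s_,0],[s_,-c,0],[0,0,-1]]))
def move(pos,yaw,s):
    r=rot(s);print('shift',(r.inv().apply(np.array(pos)-s['tool_pos'])/.025).round(2),'turn',np.degrees((r.inv()*down(yaw)).as_rotvec()/8).round(2))
E
python3 - <<'E'
from h import *
f=lambda a,b:(135+a/4,130+b/4)
hb=cast('top',[f(668,463),f(685,535)],.020);tip=cast('top',[f(646,328)],.012)[0]
print('handle',hb,'tip',tip,'len',np.linalg.norm(hb[1,:2]-tip[:2]))
bar=cast('top',[f(107,295),f(138,299),f(170,305)],.095);print('bar',bar);pv=cast('top',[f(151,212)],.108);print('pivotish',pv)
z=np.load('top0.npz');P=cloud('top',z['d'])
sub=P[195:212,155:185].reshape(-1,3);m=sub[:,2]>.07;q=sub[m];print(m.sum(),q.min(0),q.max(0),q.mean(0))
u=bar[2,:2]-bar[0,:2];print('bar len',np.linalg.norm(u),'catch x yaw',np.arctan2(u[0],-u[1]))
d=tip-hb[1];yaw=np.arctan2(d[1],d[0]);c=tip[:2]-.12*np.array([np.cos(yaw),np.sin(yaw)]);print('yaw',yaw,'centre',c,hb.mean(0))
s=state();print(rot(s).as_matrix().round(3))
for h in (.2,.12): move([*c,h],yaw,s);move([*c,h],yaw+np.pi,s)
E
```

```text
handle [[ 0.47370247 -0.34076514  0.02      ]
 [ 0.41783345 -0.35243532  0.02      ]] tip [ 0.58086457 -0.32646542  0.012     ] len 0.16508659179569693
bar [[0.60380118 0.07837988 0.095     ]
 [0.60025093 0.05511964 0.095     ]
 [0.59517198 0.03111166 0.095     ]]
pivotish [[0.66380728 0.04314473 0.108     ]]
81 [ 0.36538966 -0.29395453  0.08670133] [0.6290583  0.08120448 1.63517724] [0.59591055 0.03671589 0.17353972]
bar len 0.048049425616878715 catch x yaw -0.1805697969799354
yaw 0.1579669275488635 centre [ 0.46235867 -0.34534271] [ 0.44576796 -0.34660023  0.02      ]
[[ 0.945  0.326 -0.   ]
 [ 0.326 -0.945  0.002]
 [ 0.    -0.002 -1.   ]]
shift [12.98 -5.89  1.22] turn [-0.01 -0.    1.24]
shift [12.98 -5.89  1.22] turn [ 0.000e+00 -2.000e-02 -2.125e+01]
shift [12.98 -5.88  4.42] turn [-0.01 -0.    1.24]
shift [12.98 -5.88  4.42] turn [ 0.000e+00 -2.000e-02 -2.125e+01]
```

jog_arm --targets '[[[12.5,-5.7,2.0],[0,0,1.2],100],[[12.5,-5.7,2.0],[0,0,1.2],100],[[12.5,-5.7,2.0],[0,0,1.2],100],[[12.5,-5.7,2.0],[0,0,1.2],100],[[12.5,-5.7,2.0],[0,0,1.2],100],[[12.5,-5.7,2.0],[0,0,1.2],100],[[12.5,-5.7,2.0],[0,0,1.2],100],[[12.5,-5.7,2.0],[0,0,1.2],100]]'

```text
time: 1.1
tool_pos: [0.4522, -0.3547, 0.1811]
tool_rot: [0.0, 0.997, 0.082, -0.0]
contact_force: [0.5, 0.3, 0.2]
gripper_width: 1.001
grasp_force: 0.0
```

```bash
python3 - <<'E'
from h import *
s=state();im,d=grab_frame('wrist');np.savez('w1.npz',im=im,d=d);P=cloud('wrist',d,s)
print(s['time'],s['tool_pos'],np.abs(s['joint_vel']).max());cv2.imwrite('pics/w1.png',im[:,:,::-1])
m=((im.max(2)<75)&(P[...,2]>.012)&(P[...,2]<.035)&(abs(P[...,0]-.45)<.07)&(abs(P[...,1]+.346)<.06)).astype(np.uint8)
c=max(cv2.findContours(m,0,1)[0],key=cv2.contourArea);r=cv2.minAreaRect(c);print(r)
print(np.median(P[m>0],0))
print(cast('wrist',[r[0]],.024,s),cast('wrist',cv2.boxPoints(r),.024,s))
E
```

```text
1.1 [ 0.45220876 -0.35465779  0.1810927 ] 0.01973803973044078
((273.0, 190.5), (55.0, 14.0), 90.0)
[ 0.44983805 -0.34703458  0.02348503]
[[ 0.44918544 -0.34665038  0.024     ]] [[ 0.47637445 -0.33524315  0.024     ]
 [ 0.4786807  -0.34920098  0.024     ]
 [ 0.42040725 -0.35872435  0.024     ]
 [ 0.41796697 -0.34395077  0.024     ]]
```

View pics/w1.png

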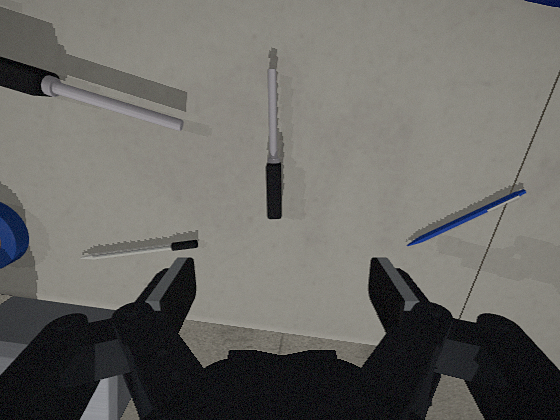

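Wrist view: the rod lies along the picture's vertical. Its handle centre is at (274,190) and its tip at (273,68), and the tool is already aligned with it. The handle measures 59 x 14 mm with its top at 24 mm, so it matches.

```bash
python3 - <<'E'
from h import *
s=state()
move([.449,-.347,.06],.16,s);move([.449,-.347,.006],.16,s)
E
```

```text
shift [-0.06 -0.34  4.85] turn [0.   0.   0.02]
shift [-0.06 -0.34  7.01] turn [0.   0.   0.02]
```

jog_arm --targets '[[[-0.06,-0.34,2.5],[0,0,0],60],[[-0.06,-0.34,4.8],[0,0,0],50],[[-0.06,-0.34,6.0],[0,0,0],50],[[-0.06,-0.34,6.7],[0,0,0],50],[[-0.06,-0.34,7.0],[0,0,0],50],[[-0.06,-0.34,7.0],[0,0,0],50]]'

```text
time: 1.9
tool_pos: [0.4501, -0.3471, 0.0072]
tool_rot: [0.001, 0.997, 0.082, 0.0]
contact_force: [0.2, -1.0, -0.0]
gripper_width: 0.501
grasp_force: 0.0
```

jog_arm --targets '[[[0,0,0],[0,0,0],0],[[0,0,0],[0,0,0],0],[[0,0,0],[0,0,0],0],[[0,0,0],[0,0,0],0],[[0,0,0],[0,0,0],0],[[0,0,0],[0,0,0],0]]'

```text
time: 2.65
tool_pos: [0.4508, -0.3473, 0.0081]
tool_rot: [0.001, 0.997, 0.082, 0.001]
contact_force: [-0.5, 0.2, 7.5]
gripper_width: 0.164
grasp_force: 62.9
```

```bash
python3 - <<'E'
from h import *
s=state();move([.4508,-.3473,.17],.165,s)
move([.50,.0605,.18],-.18,s)
E
```

```text
shift [ 0.01  0.02 -6.48] turn [ 0.02 -0.01 -0.  ]
shift [  4.62 -15.75  -6.91] turn [ 0.02 -0.02  2.47]
```

jog_arm --targets '[[[0,0,-0.5],[0,0,0],0],[[0,0,-1.5],[0,0,0],0],[[0,0,-3],[0,0,0],0],[[0,0,-5],[0,0,0],0],[[0,0,-6.5],[0,0,0],0],[[0,0,-6.5],[0,0,0],0]]'

```text
time: 3.4
tool_pos: [0.4515, -0.3478, 0.1736]
tool_rot: [0.003, 0.997, 0.082, 0.003]
contact_force: [0.4, 0.5, -0.8]
gripper_width: 0.171
grasp_force: 62.1
```

jog_arm --targets '[[[1,-2,-0.3],[0,0,0.4],0],[[1.7,-4.5,-0.3],[0,0,0.8],0],[[2.4,-7,-0.3],[0,0,1.2],0],[[3.1,-9.5,-0.3],[0,0,1.6],0],[[3.8,-12,-0.3],[0,0,2],0],[[4.3,-14.2,-0.3],[0,0,2.4],0],[[4.6,-15.7,-0.3],[0,0,2.45],0],[[4.6,-15.75,-0.3],[0,0,2.45],0]]'

```text
time: 4.4
tool_pos: [0.4974, 0.0634, 0.1744]
tool_rot: [0.0, 0.996, -0.087, -0.002]
contact_force: [-0.8, 0.6, -0.4]
gripper_width: 0.17
grasp_force: 62.0
```

```bash
python3 - <<'E'
from h import *
s=state();im,d=grab_frame('wrist');np.savez('w2.npz',im=im,d=d)
print(s['time'],s['tool_pos'],s['tool_rot'],np.abs(s['joint_vel']).max());cv2.imwrite('pics/w2.png',im[:,:,::-1])
E
```

```text
4.4 [0.49740071 0.06340684 0.17437118] [ 4.42145395e-06  9.96249758e-01 -8.65079994e-02 -1.66929030e-03] 0.03909217444487268
```

View pics/w2.png

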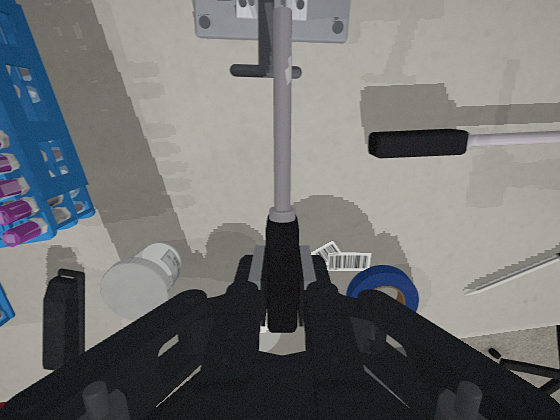

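Wrist view: the cross-bar runs from (231,70) to (301,72). The shaft passes over its right half, with the tip at (282,7) and the handle at (283,270).

```bash
python3 - <<'E'
from h import *
z=np.load('w2.npz');d=z['d'];s=state();P=cloud('wrist',d,s)
b=cast('wrist',[(231,70),(266,71),(301,72)],.093,s);print('bar',b,np.linalg.norm(b[2]-b[0]))
print('bar depth pts',P[71,240],P[71,260],'shaft',[P[v,283].round(3) for v in (20,60,120,200)])
tp=cast('wrist',[(282,7)],.181,s)[0];print('tip',tp)
r=rot(s);T=lambda p:r.inv().apply(np.array(p)-s['tool_pos'])*1000
print('tool frame mm: bar',T(b).round(1),'tip',T(tp).round(1),'shaft pts',[T(P[v,283]).round(1) for v in (20,60,120,200)])
E
```

```text
bar [[0.60597531 0.07786155 0.093     ]
 [0.60114162 0.05419863 0.093     ]
 [0.59629798 0.03048705 0.093     ]] 0.04835280416305492
bar depth pts [0.60387251 0.07157876 0.09588349] [0.6013944  0.05811581 0.09666814] shaft [array([0.607, 0.042, 0.182]), array([0.593, 0.044, 0.182]), array([0.569, 0.048, 0.182]), array([0.533, 0.055, 0.181])]
tip [0.61188616 0.04121401 0.181     ]
tool frame mm: bar [[104.2 -34.5  81.2]
 [103.6 -10.3  81.2]
 [102.9  13.9  81.2]] tip [116.2   0.7  -6.8] shaft pts [array([111.4,   1.1,  -7.9]), array([97. ,  1.1, -7.4]), array([73.2,  1.1, -7.4]), array([36.4,  1.1, -6.4])]
```

jog_arm --targets '[[[-1.4,0.04,0],[0,0,0],0],[[-1.4,0.04,0.5],[0,0,0],0],[[-1.4,0.04,2.5],[0,0,0],0],[[-1.4,0.04,4.0],[0,0,0],0],[[-1.4,0.04,4.3],[0,0,0],0],[[-1.4,0.04,4.3],[0,0,0],0],[[-0.5,0.04,4.3],[0,0,0],0],[[-0.5,0.04,4.3],[0,0,0],0]]'

```text
time: 5.45
tool_pos: [0.4891, 0.0618, 0.0714]
tool_rot: [-0.0, 0.996, -0.089, 0.002]
contact_force: [0.1, 0.0, -0.4]
gripper_width: 0.169
grasp_force: 62.0
```

```bash
python3 - <<'E'
from h import *
s=state();im,d=grab_frame('wrist');np.savez('w3.npz',im=im,d=d)
print(s['time'],s['tool_pos'],s['contact_force'],np.abs(s['joint_vel']).max());P=cloud('wrist',d,s)
r=rot(s);T=lambda p:(r.inv().apply(np.array(p)-s['tool_pos'])*1000).round(1)
a,_=grab_frame('scene');w=np.hstack([cv2.resize(im,(400,300)),cv2.resize(a[110:230,180:340],(400,300),interpolation=2)]);cv2.imwrite('pics/w3.png',w[:,:,::-1])
for v in range(5,120,10):print(v,T(P[v,283]),T(P[v,265]))
E
```

```text
5.45 [0.48914332 0.06177915 0.0714426 ] [ 0.12518599  0.00695288 -0.40776187] 0.03874598944463296
5 [111.4   1.  -25.2] [111.7  -5.2 -23.9]
15 [108.5   1.  -24.7] [108.7  -5.3 -24.1]
25 [109.7   1.1  -7.4] [129.6 -10.1  73.2]
35 [106.1   1.1  -7.9] [123.6 -10.2  71.7]
45 [102.3   1.1  -8.5] [117.9 -10.3  72.1]
55 [98.7  1.1 -8.6] [111.8 -10.3  70.7]
65 [95.1  1.1 -7.1] [106.1 -10.5  72. ]
75 [91.2  1.1 -7.9] [100.  -10.5  71.5]
85 [87.3  1.1 -7.9] [ 93.8 -10.7  72.2]
95 [83.4  1.1 -7.3] [ 87.5 -10.8  72.4]
105 [79.4  1.1 -7.8] [ 81.1 -10.9  72.2]
115 [75.2  1.1 -5.8] [ 74.5 -11.   72.5]
```

View pics/w3.png

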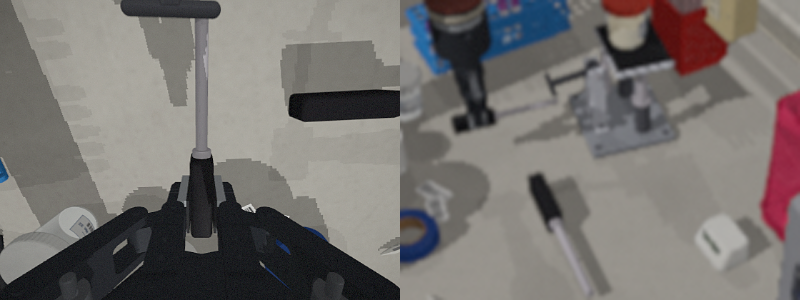

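Wrist view on the left: the shaft already runs under the bar's right half, about 9 mm below it. The bar is at (120-221,8) in the half-size frame. Now I'll advance 18 mm and lift.

jog_arm --targets '[[[0.75,0,0],[0,0,0],0],[[0.75,0,0],[0,0,0],0],[[0.75,0,-0.4],[0,0,0],0],[[0.75,0,-0.8],[0,0,0],0],[[0.75,0,-1.2],[0,0,0],0],[[0.75,0,-1.6],[0,0,0],0],[[0.75,0,-1.7],[0,0,0],0],[[0.75,0,-1.7],[0,0,0],0]]'

```text
time: 6.55
tool_pos: [0.5052, 0.0589, 0.1117]
tool_rot: [-0.0, 0.996, -0.089, 0.001]
contact_force: [1.0, -0.6, -2.8]
gripper_width: 0.167
grasp_force: 61.8
```

```bash
cat > chk.py <<'E'
from h import *
import sys
s=state();im,d=grab_frame('wrist');P=cloud('wrist',d,s);r=rot(s)
T=lambda p:(r.inv().apply(np.array(p)-s['tool_pos'])*1000).round(1)
print(s['time'],s['tool_pos'],s['contact_force'])
for v in range(5,160,12):print(v,T(P[v,283]),P[v,283,2].round(3))
t,dt=grab_frame('top');Q=cloud('top',dt)
for u,v in [(167,158),(180,170),(184,172),(190,160),(187,168)]:print((u,v),Q[v,u].round(3),t[v,u])
E
python3 chk.py
```

```text
6.55 [0.50519275 0.05893642 0.11168903] [ 0.96451247 -0.59643883 -2.82409988]
5 [146.2   1.4  91.8] 0.02
17 [112.4   1.1  -7.9] 0.12
29 [108.2   1.1  -8. ] 0.12
41 [104.    1.1  -7.2] 0.119
53 [ 98.5   1.  -13.6] 0.125
65 [ 94.1   1.  -14.5] 0.126
77 [90.5  1.1 -7.1] 0.119
89 [85.9  1.1 -5.7] 0.117
101 [81.   1.1 -6.3] 0.118
113 [76.1  1.1 -6. ] 0.118
125 [71.1  1.1 -7.9] 0.12
137 [65.9  1.1 -7.4] 0.119
149 [60.6  1.1 -7.2] 0.119
(167, 158) [0.721 0.042 0.19 ] [121  61  56]
(180, 170) [0.7   0.019 0.121] [56 54 53]
(184, 172) [0.693 0.007 0.123] [57 54 53]
(190, 160) [ 0.729 -0.011  0.125] [57 54 52]
(187, 168) [ 0.706 -0.001  0.12 ] [56 52 51]
```

Platform is sinking: its top has gone from 0.130 to about 0.122, and the lid from 0.202 to 0.190. Holding.

jog_arm --targets '[[[0,0,0],[0,0,0],0],[[0,0,0],[0,0,0],0],[[0,0,0],[0,0,0],0],[[0,0,0],[0,0,0],0],[[0,0,0],[0,0,0],0],[[0,0,0],[0,0,0],0],[[0,0,0],[0,0,0],0],[[0,0,0],[0,0,0],0]]'

```text
time: 7.65
tool_pos: [0.5048, 0.0589, 0.1113]
tool_rot: [0.0, 0.996, -0.089, -0.0]
contact_force: [-0.1, -0.2, -2.6]
gripper_width: 0.17
grasp_force: 61.8
```

jog_arm --targets '[[[0,0,0],[0,0,0],0],[[0,0,0],[0,0,0],0],[[0,0,0],[0,0,0],0],[[0,0,0],[0,0,0],0],[[0,0,0],[0,0,0],0],[[0,0,0],[0,0,0],0],[[0,0,0],[0,0,0],0],[[0,0,0],[0,0,0],0]]'

```text
time: 8.65
tool_pos: [0.5048, 0.0589, 0.1113]
tool_rot: [0.0, 0.996, -0.089, 0.0]
contact_force: [0.5, -0.3, -3.2]
gripper_width: 0.166
grasp_force: 61.8
```

```bash
python3 chk.py | tail -6
```

```text
149 [60.7  1.1 -7.9] 0.119
(167, 158) [0.73  0.051 0.153] [121  59  54]
(180, 170) [0.704 0.023 0.104] [163 160 145]
(184, 172) [0.703 0.015 0.081] [56 53 52]
(190, 160) [ 0.739 -0.003  0.083] [59 56 54]
(187, 168) [0.715 0.006 0.081] [57 54 52]
```

The platform is fully down: its top reads about 0.082, a drop of 49 mm. I'll hold a little longer, then lower and back out.

jog_arm --targets '[[[0,0,0],[0,0,0],0],[[0,0,0],[0,0,0],0],[[0,0,0.5],[0,0,0],0],[[0,0,1.0],[0,0,0],0],[[0,0,1.5],[0,0,0],0],[[0,0,1.9],[0,0,0],0],[[0,0,1.9],[0,0,0],0],[[-0.8,0,1.9],[0,0,0],0]]'

```text
time: 9.75
tool_pos: [0.4863, 0.0623, 0.0646]
tool_rot: [-0.0, 0.996, -0.089, 0.001]
contact_force: [-0.2, 0.1, -0.3]
gripper_width: 0.168
grasp_force: 62.0
```

jog_arm --targets '[[[-1,0,0],[0,0,0],0],[[-2,0,0],[0,0,0],0],[[-2.2,0,-1],[0,0,0],0],[[-2.2,0,-2.2],[0,0,0],0],[[-2.2,0,-2.2],[0,0,0],0]]'

```text
time: 10.38
tool_pos: [0.4334, 0.0722, 0.1222]
tool_rot: [-0.0, 0.996, -0.089, 0.004]
contact_force: [0.4, -0.3, -0.8]
gripper_width: 0.173
grasp_force: 62.0
```

```bash
python3 - <<'E'
from h import *
s=state();print(s['time'],s['tool_pos'])
for z in (.11,.0085): move([.4508,-.3473,z],.165,s)
t,dt=grab_frame('top');Q=cloud('top',dt)
sub=Q[196:213,155:185].reshape(-1,3);m=(sub[:,2]>.07)&(sub[:,2]<.15);print(m.sum(),np.median(sub[m],0))
for u,v in [(167,158),(184,172),(190,160)]:print((u,v),Q[v,u].round(3))
E
```

```text
10.375 [0.43344724 0.07221807 0.12224345]
shift [ 3.65 16.39  0.5 ] turn [ 0.   -0.05 -2.45]
shift [ 3.62 16.4   4.56] turn [ 0.   -0.05 -2.45]
72 [0.60496277 0.05308809 0.09718232]
(167, 158) [0.73  0.051 0.15 ]
(184, 172) [0.701 0.013 0.089]
(190, 160) [ 0.738 -0.004  0.087]
```

jog_arm --targets '[[[0.5,2.3,0],[0,0,-0.4],0],[[1,4.6,0],[0,0,-0.8],0],[[1.5,6.9,0],[0,0,-1.2],0],[[2,9.2,0],[0,0,-1.6],0],[[2.5,11.5,0],[0,0,-2],0],[[3,13.8,0],[0,0,-2.3],0],[[3.6,16,0],[0,-0.05,-2.45],0],[[3.6,16.4,0.5],[0,-0.05,-2.45],0]]'

```text
time: 11.42
tool_pos: [0.4471, -0.3507, 0.1058]
tool_rot: [0.0, 0.997, 0.08, -0.003]
contact_force: [-0.1, 1.3, -0.6]
gripper_width: 0.164
grasp_force: 62.0
```

```bash
python3 - <<'E'
from h import *
s=state();print(s['time'],s['tool_pos']);move([.4508,-.3473,.009],.165,s)
im,d=grab_frame('wrist');P=cloud('wrist',d,s);print([P[v,283].round(3) for v in (20,60,120,180)])
E
```

```text
11.425 [ 0.44708318 -0.35073027  0.10581569]
shift [ 0.19 -0.11  3.87] turn [-0.    0.05 -0.03]
[array([ 0.557, -0.334,  0.112]), array([ 0.543, -0.336,  0.113]), array([ 0.519, -0.34 ,  0.113]), array([ 0.493, -0.345,  0.114])]
```

Shaft is level. Lowering gently.

jog_arm --targets '[[[0,0,1.5],[0,0,0],0],[[0,0,3.0],[0,0,0],0],[[0,0,3.5],[0,0,0],0],[[0,0,3.7],[0,0,0],0],[[0,0,3.82],[0,0,0],0],[[0,0,3.87],[0,0,0],0],[[0,0,3.87],[0,0,0],0]]'

```text
time: 12.35
tool_pos: [0.4469, -0.3477, 0.0105]
tool_rot: [0.0, 0.997, 0.082, -0.003]
contact_force: [-0.5, -0.2, -0.6]
gripper_width: 0.171
grasp_force: 62.0
```

jog_arm --targets '[[[0,0,0.06],[0,0,0],0],[[0,0,0.12],[0,0,0],0],[[0,0,0.12],[0,0,0],0]]'

```text
time: 12.72
tool_pos: [0.4466, -0.3477, 0.0081]
tool_rot: [-0.0, 0.997, 0.082, -0.003]
contact_force: [-3.0, 2.8, 8.3]
gripper_width: 0.168
grasp_force: 63.2
```

jog_arm --targets '[[[0,0,0],[0,0,0],15],[[0,0,0],[0,0,0],25],[[0,0,0],[0,0,0],40],[[0,0,0],[0,0,0],50],[[0,0,0],[0,0,0],50],[[0,0,-1.5],[0,0,0],50],[[0,0,-3.5],[0,0,0],60],[[0,0,-6],[0,0,0],60]]'

```text
time: 13.72
tool_pos: [0.4465, -0.3464, 0.1565]
tool_rot: [-0.002, 0.997, 0.082, -0.005]
contact_force: [0.0, -1.4, 0.1]
gripper_width: 0.602
grasp_force: 0.0
```

jog_arm --targets '[[[0,0,-1],[0,0,0],60],[[0,0,-1],[0,0,0],60],[[0,0,-1],[0,0,0],60]]'

```text
time: 14.1
tool_pos: [0.4468, -0.3465, 0.1794]
tool_rot: [-0.001, 0.997, 0.082, -0.004]
contact_force: [-0.4, 0.4, -1.0]
gripper_width: 0.597
grasp_force: 0.0
```

```bash
python3 - <<'E'
from h import *
s=state();im,d=grab_frame('wrist');P=cloud('wrist',d,s);print(s['time'],s['contact_force'])
m=((im.max(2)<75)&(P[...,2]>.01)&(P[...,2]<.06)&(abs(P[...,0]-.45)<.05)&(abs(P[...,1]+.347)<.03));print(m.sum(),np.percentile(P[m],[10,50,90],axis=0).round(4))
a,da=grab_frame('scene');w=np.hstack([cv2.resize(im,(400,300)),cv2.resize(a[110:230,180:340],(400,300),interpolation=2)]);cv2.imwrite('pics/end.png',w[:,:,::-1])
t,dt=grab_frame('top');Q=cloud('top',dt)
sub=Q[196:213,155:185].reshape(-1,3);m=(sub[:,2]>.07)&(sub[:,2]<.15);print('bar',np.median(sub[m],0))
for u,v in [(167,158),(163,155),(172,160),(184,172),(190,160)]:print((u,v),Q[v,u].round(3))
E
```

```text
14.1 [-0.4200914   0.41366598 -0.9749534 ]
795 [[ 0.4217 -0.3555  0.0222]
 [ 0.4464 -0.3487  0.0234]
 [ 0.4685 -0.3418  0.0244]]
bar [0.60449479 0.05293994 0.09770224]
(167, 158) [0.73  0.051 0.153]
(163, 155) [0.739 0.063 0.152]
(172, 160) [0.723 0.036 0.154]
(184, 172) [0.7   0.013 0.093]
(190, 160) [ 0.74  -0.003  0.079]
```

View pics/end.png

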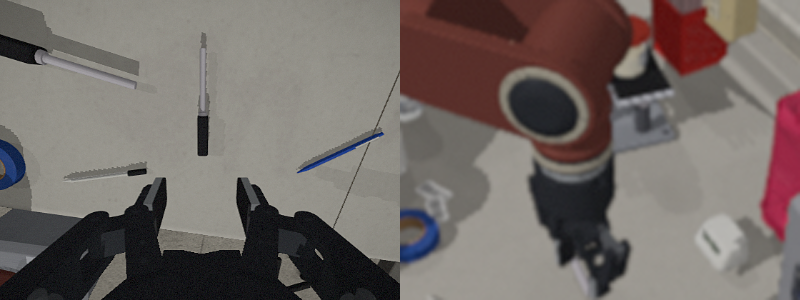

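The rod lies flat, with its handle at (203,135) and its top at 24 mm. The cup lid is level at 0.153, the bar is back at its rest height, and the platform is down.

```bash
python3 -c "
from plant import *
print(job_done())"
```

```text
the job is handed in; nothing more can be done
None
```

The job is handed in (no verdict came back): the rod lifted the catch, the platform sank all the way with the cup still upright, the catch dropped back, and the rod lies flat on the worktop, all in about 14 s.

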